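# Put the bowyer's hand tools back on their outlines

## Task

Tidy the bench: put the sanding block, the wax tin, the sharpening stone and the spokeshave each back flat on the white board that bears its own blue outline, centred and lined up with the outline, the same side up as now, and let go. Leave the glue bottle and the mug standing where they are.

Things in the scene. Friction and masses are not known exactly. Their poses are not given: they have to be found in the camera images.
- block_center (a point): sanding block: brown cork on a thin red sole, 95 x 56 mm and 34 mm high, about 0.1 kg; loose, lying flat on the bench. Point at its centre, 17 mm above its underside; x along its 95 mm length, z up. Alike after a half turn
- tin_center (a point): round wax tin: brass with a yellow disc on the lid, 64 mm in diameter, 30 mm high, about 0.1 kg; loose, standing flat. Point at its centre, 15 mm above its underside; z up. Its yaw is of no matter
- stone_center (a point): sharpening stone: long narrow bar, orange upper half on a grey lower half, 130 x 40 mm and 25 mm high, about 0.3 kg; loose, lying flat. Point at its centre, 12.5 mm above its underside; x along its 130 mm length, z up. Alike after a half turn
- shave_center (a point): spokeshave: green metal body 50 mm (x) x 36 mm (y) and 26 mm high in the middle, with a steel plate and two brass screws on top, and a round wooden handle (16 mm thick, its axis 18 mm above the underside) sticking out at either end along x, 150 mm long in all, about 0.2 kg; loose, standing on its body. Point at the body's centre, 13 mm above its underside; x along the handles, z up. Alike after a half turn
- block_outline (a point): white rest board 170 x 95 mm, 8 mm thick, fixed flat on the bench, painted with a broad blue rectangle 101 x 62 mm, the outline of the sanding block. Point at the middle of the painted figure (the board's middle) on its upper face, 8 mm above the bench; x along the board's length and the figure's length, z up
- tin_outline (a point): white rest board 170 x 95 mm, 8 mm thick, fixed flat on the bench, painted with a blue disc 70 mm in diameter, the outline of the wax tin. Point at the middle of the painted figure (the board's middle) on its upper face, 8 mm above the bench; x along the board's length, z up
- stone_outline (a point): white rest board 170 x 95 mm, 8 mm thick, fixed flat on the bench, painted with a long narrow blue rectangle 136 x 46 mm, the outline of the sharpening stone. Point at the middle of the painted figure (the board's middle) on its upper face, 8 mm above the bench; x along the board's length and the figure's length, z up
- shave_outline (a point): white rest board 170 x 95 mm, 8 mm thick, fixed flat on the bench, painted with a blue cross-like figure (a 56 x 42 mm middle and a 156 x 20 mm bar through it), the outline of the spokeshave. Point at the middle of the painted figure (the board's middle) on its upper face, 8 mm above the bench; x along the board's length and the figure's length, z up
- glue: bystander: white glue bottle with a yellow band and red cap, 56 mm in diameter, 110 mm high, standing near the robot on its left; origin at the centre of its underside
- mug: bystander: blue mug, 76 mm in diameter, 90 mm high, with a handle, standing near the robot on its right; origin at the centre of its underside
Mind the look-alikes: they are no part of the job. What is meant by the part that bears stone_center is not purple, and is the larger of those in its own colour. Of the things that look like the part that bears tin_center, the larger one is meant.

How it is judged:
At the end, for the whole second after the job is handed in: each of the four tools lies flat, right side up and at rest on its own board, its centre within 12 mm of the middle of its outline and its length (not the tin's) within 0.2 rad of the outline's length, either way round (horizontal distance between block_center and block_outline below 0.012 m and z of block_center in the frame of block_outline between 0.013 and 0.021 m and angle between each of block_center, tin_center, stone_center, shave_center's own z axis and vertical below 0.1 rad and linear speed of each of block, tin, stone, shave below 0.02 m/s and angle between the x axis of block_center and the x axis of block_outline, either way round below 0.2 rad and horizontal distance between tin_center and tin_outline below 0.012 m and z of tin_center in the frame of tin_outline between 0.011 and 0.019 m and horizontal distance between stone_center and stone_outline below 0.012 m and z of stone_center in the frame of stone_outline between 0.0085 and 0.0165 m and angle between the x axis of stone_center and the x axis of stone_outline, either way round below 0.2 rad and horizontal distance between shave_center and shave_outline below 0.012 m and z of shave_center in the frame of shave_outline between 0.009 and 0.017 m and angle between the x axis of shave_center and the x axis of shave_outline, either way round below 0.2 rad); the robot touches nothing.
It fails at once if the glue bottle is shifted by more than 30 mm or tipped over (distance of glue from where it was at the start of the episode above 0.03 m or angle between glue's own z axis and vertical above 0.4 rad).
It fails at once if the mug is shifted by more than 30 mm or tipped over (distance of mug from where it was at the start of the episode above 0.03 m or angle between mug's own z axis and vertical above 0.4 rad).
It also fails if it takes over 112 s, if anything falls off the work surface, if the arm or the gripper's body presses on something with over 40 N, if the wrist force passes 120 N, or if a joint passes its speed limit or range.

## Robot

A 7-joint arm with a two-finger parallel gripper is mounted at the origin on the work surface. World frame = base frame: x ahead of the robot, y to its left, z up, the work surface at z = 0. Lengths are in m, angles in rad, forces in N, time in s.
With the tool pointing down it reaches from about 0.4 to 0.85 m from the base axis. Payload 4.4 kg.
Tool frame: the origin (TCP) lies at the centre of the arm's flange, where the gripper is bolted on; the fingertips stand 199 mm ahead of it and the grasp point (between the pads) lies 180 mm ahead of it (tcp_to_grasp is the distance from the TCP to the grasp point, in m); z points along the fingers, y is the direction in which the jaws open and shut (so a half turn about z gives the same grasp; the last joint's range is limited). The gripper opens to 94 mm and grips with 3 to 60 N. Pads are 16 mm wide; open, the fingers measure 119 mm over their backs; the gripper's body (75 mm by 177 mm) begins 78 mm behind the grasp point.
Start: joints at [-1.296, 0.628, 0.038, 1.517, -0.027, 0.996, -0.02], TCP at [0.217, 0.613, 0.405] pointing down, gripper open.
Joint ranges: [-3.06, 3.06], [-0.37, 2.12], [-1.25, 1.32], [0.18, 2.47], [-1.1, 4.24], [0.23, 1.98], [-2.94, 2.94]. Speed limits (rad/s): [2.57, 2.57, 3.14, 3.14, 3.14, 3.14, 3.14].

## Interface

Orientations are given as a unit quaternion [w, x, y, z].
In Python, from station import observe, get_image, finish_job, find_in, outline_of, tip_of, tcp_to_grasp gives the robot as it stands.
- The arm moves only by the tool apply_moves, never from a script. Its argument "increments" is a list of rows, each an object with "angular": the turn, a rotation vector about the tool's x, y, z in degrees, a list of three; "translation": the shift along the tool's x, y, z in m, a list of three; "fingers": the finger opening in m, from 0 to 0.094. A call has 1 to 8 rows; each row shifts and turns the pose as measured when the row begins, along the tool's axes as they then stand; what a row does not reach is not made up. A row lasts 1/12 s, in which the tool goes at most 41.7 mm and 7.16 degrees, less where a joint would pass 70% of its speed; a pose out of reach is approached as far as the arm can. A call with a gripper value outside its range is refused whole. The fingers move at their own pace and stop on an object; "squeeze" is the grip in N (left out, the last holds). Time passes only in rows, so rows that do not move let the fingers close. It gives the time, the measured TCP pose, the force and the opening at its end, in the units of the state.
- observe(): the state, without advancing time (a new reading comes with each control period).
- get_image(name): name is "scene" or "top"; returns a dict with "img" (480x640x3 uint8, blue, green, red), "fx", "fy", "cx", "cy" (pixels), "R" (3x3) and "t" (3): a world point X has camera coordinates R X + t. Camera axes: x right, y down, z forward; pixel columns grow to the right and rows downward; lengths in m; the calibration is good to about 2 mm. A picture is of the moment at which its call begins. There is no depth.
- finish_job(): hands the job in, once; it reports no verdict.
Trained networks look in the newest picture that a camera, given by its name, has taken for a name from the list of things; names that differ only in an ending like _2 or _b are one class to them, and where a whole thing is asked for, a point or a joint stands for the part that bears it (a point fixed in the world has none). Each returns a list of dicts, best first, with "confidence" (0 to 1); they miss things now and then, are a little off and sometimes report something else, mostly with a low value. They report only what shows in the picture. A call takes as long as a camera call. They do not tell look-alikes from the thing itself.
- find_in(camera, thing): "uv" ([column, row] in pixels, amid what is visible of it).
- outline_of(camera, thing): "region" (480x640 bool, what is visible of it) and "uv" ([column, row] in pixels, amid what is visible of it).
- tip_of(camera, thing): "uv" ([column, row] in pixels: a listed point, or the origin of a listed thing).
The state is a dict: "time": time; "joint_positions": joint angles; "joint_velocities": joint speeds; "joint_torque": joint torques, N m; "position": TCP position; "ee_rot": TCP orientation; "ft_force": force on the tool from outside, world axes, zero at the start; "torque": the same for the moment, N m; "opening": finger opening in m.
Only numpy, scipy, OpenCV 4.12 (cv2) and the standard library are available. Lean on these libraries where they do the work, as an engineer would, in place of code of your own. Each camera call takes 0.05 s, during which the arm holds its last target. There are 200 camera calls.

## Working session

There is one attempt and no reset: what is moved stays moved. The work goes in short steps, Python scripts to look and compute and a tool call to move; the robot and the scene stay as the last step left them, time stands still between calls to the robot, and variables do not carry over. Pictures are saved under pics/ and viewed, about 12 in all and at most 16, crops included, and the job is handed in when it is done.

Besides the shell and the picture viewer there is one more tool, called after "Emit:" by a JSON object that holds its "api" and its "payload", one argument or row to a line. apply_moves: Moves the arm, as the interface text tells. Its arguments: {"type":"object","properties":{"increments":{"type":"array"},"squeeze":{"type":"number"}},"required":["increments"]}

```bash
mkdir -p pics; ls; python3 - <<'E'
from station import *
import cv2
s=observe();print(s)
for c in("top","scene"):
    g=get_image(c);cv2.imwrite(f"pics/{c}0.png",g["img"]);print(c,g["fx"],g["cx"],g["cy"],g["R"],g["t"])
    for n in("block_center","tin_center","stone_center","shave_center","block_outline","tin_outline","stone_outline","shave_outline","glue","mug"):
        print(n,[([round(float(x)) for x in d["uv"]],round(d["confidence"],2)) for d in tip_of(c,n)])
E
```

```text
pics
{'time': 0.0, 'joint_positions': array([-1.29582176,  0.62931577,  0.0384197 ,  1.51833216, -0.02697458,
        0.99628428, -0.02000637]), 'joint_velocities': array([-0.00030323,  0.00022817,  0.00138762,  0.00145039, -0.00094547,
        0.0007769 , -0.00040603]), 'joint_torque': array([-2.37681415e-04, -5.49728787e+01,  1.14337217e+00, -1.86644751e+01,
       -5.22960455e-02,  2.34608317e-02,  1.53835235e-04]), 'position': array([0.21710849, 0.61237077, 0.40378452]), 'ee_rot': array([-1.39728418e-04,  1.69551015e-01,  9.85520991e-01, -9.00303729e-04]), 'ft_force': array([0.44585236, 0.6301191 , 0.3151233 ]), 'torque': array([0.01653476, 0.00184993, 0.02649226]), 'opening': 0.09396265297194617}
top 593.8885102631815 315.39577065200973 245.94404299998303 [[ 0.00381593 -0.99970003  0.02419293]
 [-0.99289792 -0.00666453 -0.11878257]
 [ 0.11890817 -0.02356784 -0.99262551]] [-0.01778449  0.47887089  1.3305316 ]
block_center [([279, 263], 0.79)]
tin_center [([363, 185], 0.7), ([209, 216], 0.61), ([226, 259], 0.56)]
stone_center [([226, 326], 0.97), ([332, 257], 0.92), ([409, 339], 0
[... 190 characters left out ...]
tline [([141, 228], 0.93)]
glue [([139, 334], 0.91), ([263, 173], 0.16)]
mug [([475, 330], 0.55)]
scene 493.3850008540227 323.68561559801543 233.10123437465086 [[-0.24148556  0.97019043  0.02037771]
 [ 0.66528115  0.18080654 -0.72436868]
 [-0.70645998 -0.16136767 -0.68911158]] [ 0.1198714  -0.26740416  1.45974906]
block_center [([360, 245], 0.95)]
tin_center [([429, 294], 0.85)]
stone_center [([419, 222], 0.61), ([264, 179], 0.61), ([415, 258], 0.47)]
shave_center [([244, 228], 0.63)]
block_outline []
tin_outline [([359, 326], 0.55)]
stone_outline [([250, 290], 0.62)]
shave_outline [([502, 303], 0.98), ([248, 294], 0.18)]
glue [([500, 230], 0.86)]
mug [([201, 176], 0.92), ([362, 324], 0.41)]
```

View pics/top0.png

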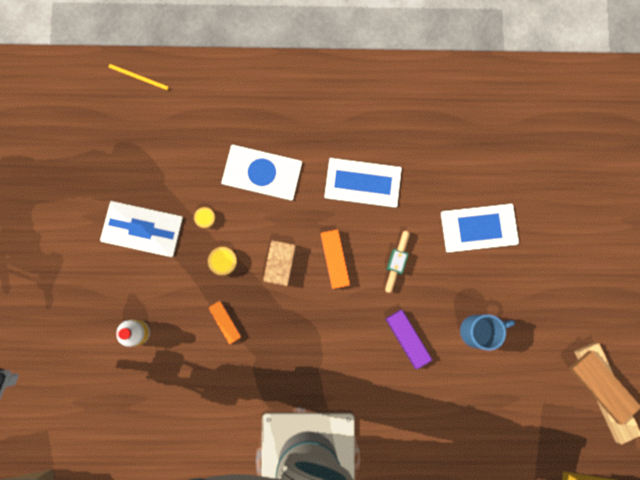

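View pics/scene0.png

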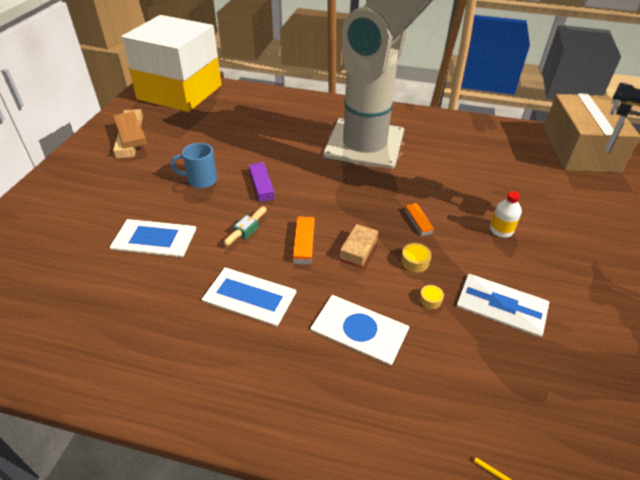

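Top view: the large tin is at (222,261), with its small look-alike at (204,217). The large orange stone is at (335,259), the block at (280,263) and the shave at (398,262). Boards: shave (141,228), tin (262,172), stone (363,182), block (480,228). The scene view agrees. Next I'll measure the poses.

```bash
cat > h.py <<'E'
from station import *
import numpy as np, cv2
from scipy.spatial.transform import Rotation as Ro
def back(g,uv,z):
    uv=np.atleast_2d(np.asarray(uv,float)); R=np.array(g["R"]);t=np.array(g["t"])
    d=np.c_[(uv[:,0]-g["cx"])/g["fx"],(uv[:,1]-g["cy"])/g["fy"],np.ones(len(uv))]@R
    c=-R.T@t
    return (c+d*((z-c[2])/d[:,2])[:,None])[:,:2]
HSV={"blue":((100,120,60),(125,255,255)),"orange":((5,190,120),(18,255,255)),"yellow":((20,150,100),(32,255,255))}
def cmask(g,col): return cv2.inRange(cv2.cvtColor(g["img"],cv2.COLOR_BGR2HSV),*HSV[col])>0
def near(mask,uv):
    n,l,st,ce=cv2.connectedComponentsWithStats(mask.astype(np.uint8))
    ok=[i for i in range(1,n) if st[i,4]>60]
    return l==min(ok,key=lambda i:np.hypot(*(ce[i]-uv)))
def rect(g,mask,z):
    c=max(cv2.findContours(mask.astype(np.uint8),cv2.RETR_EXTERNAL,cv2.CHAIN_APPROX_NONE)[0],key=cv2.contourArea)
    p=back(g,c[:,0],z); (cx,cy),(w,h),a=cv2.minAreaRect((p*1000).astype(np.float32))
    if w<h: w,h,a=h,w,a+90
    a=(a+90)%180-90
    v,u=np.nonzero(mask); m=back(g,np.c_[u,v],z).mean(0)
    return "rect %.0f %.0f mean %.0f %.0f size %.0f x %.0f yaw %.1f"%(cx,cy,*(m*1000),w,h,a)
def netreg(cam,n,uv):
    L=outline_of(cam,n); return min(L,key=lambda d:np.hypot(*(np.array(d["uv"])-uv)))["region"] if L else None
E
python3 - <<'E'
from h import *
P={"top":dict(block=(280,263),tin=(222,261),stone=(335,259),shave=(398,262),block_o=(480,228),tin_o=(262,172),stone_o=(363,182),shave_o=(141,228),glue=(131,334),mug=(483,332)),
"scene":dict(block=(360,243),tin=(416,256),stone=(304,240),shave=(246,227),block_o=(155,237),tin_o=(360,327),stone_o=(249,294),shave_o=(503,302),glue=(505,215),mug=(200,166))}
for c in P:
    g=get_image(c);R=np.array(g["R"]);print(c,"cam",-R.T@np.array(g["t"]))
    for k,uv in P[c].items():
        if k.endswith("_o"): print(k,rect(g,near(cmask(g,"blue"),uv),.008));continue
        if k=="stone": print(k,rect(g,near(cmask(g,"orange"),uv),.025))
        if k=="tin": print(k,rect(g,near(cmask(g,"yellow"),uv),.030))
        m=netreg(c,k+"_center" if k not in("glue","mug") else k,uv)
        if m is not None: print(k,"net",rect(g,m,dict(block=.034,tin=.03,stone=.025,shave=.02,glue=.05,mug=.09)[k]))
print(Ro.from_quat(np.roll(observe()["ee_rot"],-1)).as_matrix().round(3),tcp_to_grasp)
E
```

```text
top cam [0.31732671 0.01677005 1.37803138]
block net rect 441 66 mean 441 66 size 96 x 56 yaw -11.7
tin rect 444 198 mean 444 198 size 57 x 57 yaw 0.3
tin net rect 444 197 mean 444 196 size 64 x 62 yaw -89.6
stone rect 451 -61 mean 451 -61 size 133 x 42 yaw 11.6
stone net rect 452 -60 mean 451 -59 size 133 x 44 yaw 11.6
shave net rect 448 -204 mean 447 -204 size 149 x 39 yaw -18.9
block_o rect 528 -401 mean 528 -402 size 96 x 56 yaw -83.4
tin_o rect 657 112 mean 656 112 size 62 x 62 yaw 64.6
stone_o rect 634 -127 mean 634 -127 size 130 x 39 yaw 82.8
shave_o rect 520 389 mean 520 389 size 150 x 36 yaw 77.8
glue net rect 283 386 mean 283 386 size 70 x 52 yaw -89.8
mug net rect 289 -383 mean 290 -379 size 112 x 77 yaw 76.3
scene cam [1.23810045 0.16760663 0.80978808]
block net rect 461 69 mean 463 69 size 123 x 63 yaw -9.0
tin rect 457 200 mean 452 198 size 79 x 59 yaw 7.3
tin net rect 464 199 mean 464 198 size 88 x 62 yaw 2.4
stone rect 455 -58 mean 458 -58 size 141 x 44 yaw 12.1
stone net rect 465 -55 mean 469 -54 size 154 x 43 yaw 12.4
shave net rect 451 -199 mean 455 -200 size 152 x 52 yaw -15.9
block_o rect 529 -400 mean 530 -399 size 95 x 55 yaw -83.2
tin_o rect 657 113 mean 658 113 size 65 x 62 yaw -75.2
stone_o rect 635 -125 mean 635 -125 size 131 x 41 yaw 83.0
shave_o rect 520 390 mean 521 391 size 151 x 36 yaw 77.6
glue net rect 278 392 mean 289 389 size 177 x 56 yaw -15.0
mug net rect 349 -371 mean 345 -360 size 192 x 106 yaw 27.5
[[-0.942  0.334 -0.   ]
 [ 0.334  0.942  0.   ]
 [ 0.     0.    -1.   ]] 0.1804
```

```bash
cat > to.py <<'E'
# usage: to.py x y graspz jaw(deg) : turn (deg about tool z), tool shift before/after turn, tilt fix
import sys
from h import *
x,y,z,j=map(float,sys.argv[1:5]); s=observe(); p=s["position"]*1000
M=Ro.from_quat(np.roll(s["ee_rot"],-1)).as_matrix()
jaw=np.degrees(np.arctan2(M[1,1],M[0,1])); D=(j-jaw+180)%360-180
Rw=lambda a:np.array([[np.sin(a),np.cos(a),0],[-np.cos(a),np.sin(a),0],[0,0,-1]])
def Rt(jd):
    a=np.radians(jd); yv=np.array([np.cos(a),np.sin(a),0]); zv=np.array([0,0,-1.]); return np.c_[np.cross(yv,zv),yv,zv]
d=np.array([x,y,z+tcp_to_grasp*1000])-p
f=Ro.from_matrix(M.T@Rt(jaw)).as_rotvec(degrees=True)
print("t %.2f pos"%s["time"],p.round(),"jaw %.1f open %.0f F"%(jaw,s["opening"]*1000),s["ft_force"].round(1),"q1,q7",s["joint_positions"][[0,6]].round(2))
print("turn z %.1f tiltfix %s shift now %s | after turn %s |xy| %.0f"%(-D,f.round(1),(Rt(jaw).T@d).round(),(Rt(j).T@d).round(),np.hypot(*d[:2])))
E
echo ok
```

```text
ok
```

Emit:
{"api": "apply_moves", "payload": {
  "increments": [
    {"translation":[-0.029,-0.026,0],"angular":[0,0,0],"fingers":0.094},
    {"translation":[-0.029,-0.026,0],"angular":[0,0,0],"fingers":0.094},
    {"translation":[-0.029,-0.026,0],"angular":[0,0,0],"fingers":0.094},
    {"translation":[-0.029,-0.026,0],"angular":[0,0,0],"fingers":0.094},
    {"translation":[-0.029,-0.026,0],"angular":[0,0,0],"fingers":0.094},
    {"translation":[-0.029,-0.026,0],"angular":[0,0,0],"fingers":0.094},
    {"translation":[-0.029,-0.026,0],"angular":[0,0,0],"fingers":0.094},
    {"translation":[-0.029,-0.026,0],"angular":[0,0,0],"fingers":0.094}
  ]
}}

```text
time: 2.47
position: [0.3659, 0.3382, 0.402]
ee_rot: [-0.002, 0.16, 0.987, 0.004]
ft_force: [0.8, -0.5, 0.2]
opening: 0.0942
```

```bash
python3 to.py 444 198 100 75
```

```text
t 2.47 pos [366. 338. 402.] jaw 71.6 open 94 F [ 0.8 -0.5  0.2] q1,q7 [-0.82  0.48]
turn z -3.4 tiltfix [ 0.5 -0.3  0. ] shift now [-118. -108.  122.] | after turn [-112. -115.  122.] |xy| 161
```

Emit:
{"api": "apply_moves", "payload": {
  "increments": [
    {"translation":[-0.025,-0.022,0.02],"angular":[0.5,0,0],"fingers":0.094},
    {"translation":[-0.025,-0.022,0.02],"angular":[0,0,0],"fingers":0.094},
    {"translation":[-0.025,-0.022,0.02],"angular":[0,0,0],"fingers":0.094},
    {"translation":[-0.025,-0.022,0.03],"angular":[0,0,0],"fingers":0.094},
    {"translation":[-0.018,-0.02,0.032],"angular":[0,0,0],"fingers":0.094},
    {"translation":[0,0,0],"angular":[0,0,0],"fingers":0.094}
  ]
}}

```text
time: 2.97
position: [0.45, 0.1887, 0.2828]
ee_rot: [0.004, 0.166, 0.986, 0.003]
ft_force: [-1.5, -0.2, 0.4]
opening: 0.0943
```

```bash
python3 to.py 444 198 22 72
```

```text
t 2.97 pos [450. 189. 283.] jaw 70.9 open 94 F [-1.5 -0.2  0.4] q1,q7 [-0.47  0.81]
turn z -1.1 tiltfix [ 0.4  0.3 -0. ] shift now [ 9.  7. 80.] | after turn [ 9.  7. 80.] |xy| 11
```

Emit:
{"api": "apply_moves", "payload": {
  "increments": [
    {"translation":[0.009,0.007,0.02],"angular":[0.4,0.3,0],"fingers":0.094},
    {"translation":[0,0,0.03],"angular":[0,0,0],"fingers":0.094},
    {"translation":[0,0,0.028],"angular":[0,0,0],"fingers":0.094},
    {"translation":[0,0,0],"angular":[0,0,0],"fingers":0.094}
  ]
}}

```text
time: 3.3
position: [0.4467, 0.1971, 0.2029]
ee_rot: [0.002, 0.169, 0.986, 0.001]
ft_force: [-0.3, 0.1, 0.9]
opening: 0.0941
```

```bash
python3 to.py 444 198 23 72
```

```text
t 3.30 pos [447. 197. 203.] jaw 70.5 open 94 F [-0.3  0.1  0.9] q1,q7 [-0.48  0.8 ]
turn z -1.5 tiltfix [ 0.2  0.2 -0. ] shift now [ 3. -0. -0.] | after turn [ 3.  0. -0.] |xy| 3
```

Emit:
{"api": "apply_moves", "payload": {
  "increments": [
    {"translation":[0.003,0,0],"angular":[0,0,0],"fingers":0.094},
    {"translation":[0,0,0],"angular":[0,0,0],"fingers":0.05},
    {"translation":[0,0,0],"angular":[0,0,0],"fingers":0.05},
    {"translation":[0,0,0],"angular":[0,0,0],"fingers":0.05},
    {"translation":[0,0,0],"angular":[0,0,0],"fingers":0.05},
    {"translation":[0,0,0],"angular":[0,0,0],"fingers":0.05}
  ],
  "squeeze": 20
}}

```text
time: 3.8
position: [0.4447, 0.2006, 0.2088]
ee_rot: [0.005, 0.168, 0.986, 0.004]
ft_force: [0.2, -0.5, 0.3]
opening: 0.0639
```

```bash
python3 to.py 657 112 100 72
```

```text
t 3.80 pos [445. 201. 209.] jaw 70.6 open 64 F [ 0.2 -0.5  0.3] q1,q7 [-0.49  0.79]
turn z -1.4 tiltfix [ 0.5  0.5 -0. ] shift now [-230.  -13.  -72.] | after turn [-229.  -19.  -72.] |xy| 230
```

Emit:
{"api": "apply_moves", "payload": {
  "increments": [
    {"translation":[0,0,-0.035],"angular":[0,0,0],"fingers":0.05},
    {"translation":[-0.01,0,-0.035],"angular":[0.5,0.5,0],"fingers":0.05},
    {"translation":[-0.036,-0.002,0],"angular":[0,0,0],"fingers":0.05},
    {"translation":[-0.036,-0.002,0],"angular":[0,0,0],"fingers":0.05},
    {"translation":[-0.036,-0.002,0],"angular":[0,0,0],"fingers":0.05},
    {"translation":[-0.036,-0.002,0],"angular":[0,0,0],"fingers":0.05},
    {"translation":[-0.036,-0.002,0],"angular":[0,0,0],"fingers":0.05},
    {"translation":[-0.036,-0.002,0],"angular":[0,0,0],"fingers":0.05}
  ]
}}

```text
time: 4.47
position: [0.6536, 0.1171, 0.2845]
ee_rot: [-0.004, 0.161, 0.987, -0.0]
ft_force: [0.2, 1.0, -1.2]
opening: 0.0638
```

```bash
python3 to.py 657 112 38 72
```

```text
t 4.47 pos [654. 117. 284.] jaw 71.4 open 64 F [ 0.2  1.  -1.2] q1,q7 [-0.22  1.03]
turn z -0.6 tiltfix [-0.1 -0.5 -0. ] shift now [-5. -4. 66.] | after turn [-5. -4. 66.] |xy| 6
```

Emit:
{"api": "apply_moves", "payload": {
  "increments": [
    {"translation":[-0.005,-0.004,0.02],"angular":[0,-0.5,0],"fingers":0.05},
    {"translation":[0,0,0.03],"angular":[0,0,0],"fingers":0.05},
    {"translation":[0,0,0.008],"angular":[0,0,0],"fingers":0.05}
  ]
}}

```text
time: 4.72
position: [0.6671, 0.104, 0.2298]
ee_rot: [0.01, 0.166, 0.986, -0.0]
ft_force: [-1.1, -1.4, -1.4]
opening: 0.0636
```

```bash
python3 - <<'E'
from h import *
for c in("top","scene"):
    g=get_image(c);cv2.imwrite(f"pics/{c}1.png",cv2.resize(g["img"][100:250,180:400] if c=="top" else g["img"][220:400,250:490],None,fx=3,fy=3))
E
python3 to.py 657 112 36 72
```

```text
t 4.82 pos [667. 105. 232.] jaw 70.9 open 63 F [-1.3  0.3 -1.4] q1,q7 [-0.2   1.04]
turn z -1.1 tiltfix [ 0.2  1.1 -0. ] shift now [12.  3. 15.] | after turn [12.  4. 15.] |xy| 12
```

View pics/scene1.png

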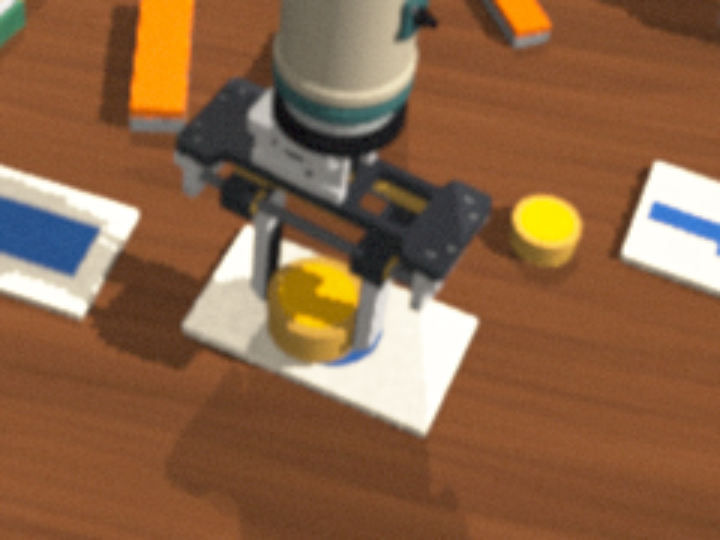

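The tin is held level above its board, offset about 12 mm from the centre. I'll correct that and lower it.

Emit:
{"api": "apply_moves", "payload": {
  "increments": [
    {"translation":[0.006,0.002,0.004],"angular":[0.1,0.6,0],"fingers":0.05},
    {"translation":[0.006,0.001,0.004],"angular":[0.1,0.5,0],"fingers":0.05},
    {"translation":[0,0,0],"angular":[0,0,0],"fingers":0.05}
  ]
}}

```text
time: 5.07
position: [0.6552, 0.1142, 0.2261]
ee_rot: [-0.0, 0.165, 0.986, 0.001]
ft_force: [0.2, 0.2, -1.6]
opening: 0.0635
```

```bash
python3 to.py 657 112 36 71
```

```text
t 5.07 pos [655. 114. 226.] jaw 71.1 open 63 F [ 0.2  0.2 -1.6] q1,q7 [-0.21  1.03]
turn z 0.1 tiltfix [ 0.1 -0.   0. ] shift now [-2. -2. 10.] | after turn [-2. -2. 10.] |xy| 3
```

Emit:
{"api": "apply_moves", "payload": {
  "increments": [
    {"translation":[-0.001,-0.001,0.004],"angular":[0,0,0],"fingers":0.05},
    {"translation":[-0.001,-0.001,0.004],"angular":[0,0,0],"fingers":0.05},
    {"translation":[0,0,0.002],"angular":[0,0,0],"fingers":0.05}
  ]
}}

```text
time: 5.32
position: [0.6563, 0.114, 0.2185]
ee_rot: [0.001, 0.163, 0.987, 0.002]
ft_force: [-0.5, 0.8, 0.1]
opening: 0.0637
```

```bash
python3 to.py 657 112 32 71
```

```text
t 5.32 pos [656. 114. 219.] jaw 71.2 open 64 F [-0.5  0.8  0.1] q1,q7 [-0.21  1.03]
turn z 0.2 tiltfix [ 0.2  0.1 -0. ] shift now [-1. -2.  6.] | after turn [-1. -2.  6.] |xy| 2
```

Emit:
{"api": "apply_moves", "payload": {
  "increments": [
    {"translation":[0,-0.001,0.003],"angular":[0,0,0],"fingers":0.05},
    {"translation":[0,0,0.002],"angular":[0,0,0],"fingers":0.05},
    {"translation":[0,0,0.002],"angular":[0,0,0],"fingers":0.05}
  ]
}}

```text
time: 5.57
position: [0.6563, 0.1136, 0.2164]
ee_rot: [0.002, 0.163, 0.987, 0.002]
ft_force: [-3.5, -0.8, 13.3]
opening: 0.0637
```

Emit:
{"api": "apply_moves", "payload": {
  "increments": [
    {"translation":[0,0,0],"angular":[0,0,0],"fingers":0.094},
    {"translation":[0,0,0],"angular":[0,0,0],"fingers":0.094},
    {"translation":[0,0,0],"angular":[0,0,0],"fingers":0.094},
    {"translation":[0,0,-0.02],"angular":[0,0,0],"fingers":0.094},
    {"translation":[0,0,-0.03],"angular":[0,0,-3],"fingers":0.094},
    {"translation":[0,0,-0.03],"angular":[0,0,-4],"fingers":0.094}
  ]
}}

```text
time: 6.07
position: [0.654, 0.1124, 0.2921]
ee_rot: [-0.003, 0.101, 0.995, 0.0]
ft_force: [0.2, 0.6, 0.8]
opening: 0.0938
```

```bash
python3 to.py 441 66 90 78.3
```

```text
t 6.07 pos [654. 112. 292.] jaw 78.4 open 94 F [0.2 0.6 0.8] q1,q7 [-0.19  1.13]
turn z 0.1 tiltfix [-0.  -0.4 -0. ] shift now [199. -88.  22.] | after turn [199. -89.  22.] |xy| 218
```

Emit:
{"api": "apply_moves", "payload": {
  "increments": [
    {"translation":[0.037,-0.015,0],"angular":[0,0,0],"fingers":0.094},
    {"translation":[0.037,-0.016,0],"angular":[0,0,0],"fingers":0.094},
    {"translation":[0.037,-0.016,0],"angular":[0,0,0],"fingers":0.094},
    {"translation":[0.037,-0.016,0],"angular":[0,0,0],"fingers":0.094},
    {"translation":[0.032,-0.016,0],"angular":[0,0,0],"fingers":0.094},
    {"translation":[0.015,-0.006,0.01],"angular":[0,0,0],"fingers":0.094},
    {"translation":[0,0,0.01],"angular":[0,0,0],"fingers":0.094}
  ]
}}

```text
time: 6.65
position: [0.4434, 0.0663, 0.2781]
ee_rot: [0.009, 0.1, 0.995, 0.004]
ft_force: [-0.1, 0.8, -0.1]
opening: 0.0941
```

```bash
python3 to.py 441 66 25 78.3;python3 - <<'E'
from h import *
g=get_image("top");print("tin",rect(g,near(cmask(g,"yellow"),(262,172)),.038),"target 657 112")
E
```

```text
t 6.65 pos [443.  66. 278.] jaw 78.5 open 94 F [-0.1  0.8 -0.1] q1,q7 [-0.19  1.11]
turn z 0.2 tiltfix [ 0.6  1.  -0. ] shift now [ 2. -1. 73.] | after turn [ 2. -1. 73.] |xy| 2
tin rect 656 114 mean 656 115 size 53 x 52 yaw -89.4 target 657 112
```

The tin sits within 3 mm of its centre. Now the block.

Emit:
{"api": "apply_moves", "payload": {
  "increments": [
    {"translation":[0.002,-0.001,0.02],"angular":[0.4,0.8,0],"fingers":0.094},
    {"translation":[0,0,0.028],"angular":[0,0,0],"fingers":0.094},
    {"translation":[0,0,0.022],"angular":[0,0,0],"fingers":0.094},
    {"translation":[0,0,0],"angular":[0,0,0],"fingers":0.094}
  ]
}}

```text
time: 7.03
position: [0.4448, 0.0656, 0.217]
ee_rot: [0.002, 0.1, 0.995, -0.001]
ft_force: [-0.3, 1.2, 0.3]
opening: 0.0942
```

```bash
python3 to.py 441 66 24 78.3
```

```text
t 7.03 pos [445.  66. 217.] jaw 78.5 open 94 F [-0.3  1.2  0.3] q1,q7 [-0.15  0.91]
turn z 0.2 tiltfix [-0.1  0.2  0. ] shift now [ 4. -0. 13.] | after turn [ 4. -0. 13.] |xy| 4
```

Emit:
{"api": "apply_moves", "payload": {
  "increments": [
    {"translation":[0.004,0,0.008],"angular":[0,0,0],"fingers":0.094},
    {"translation":[0,0,0.005],"angular":[0,0,0],"fingers":0.08},
    {"translation":[0,0,0],"angular":[0,0,0],"fingers":0.04},
    {"translation":[0,0,0.001],"angular":[0,0,0],"fingers":0.04},
    {"translation":[0,0,0.001],"angular":[0,0,0],"fingers":0.04},
    {"translation":[0,0,0],"angular":[0,0,0],"fingers":0.04},
    {"translation":[0,0,0],"angular":[0,0,0],"fingers":0.04}
  ],
  "squeeze": 25
}}

```text
time: 7.62
position: [0.4456, 0.0668, 0.204]
ee_rot: [0.005, 0.101, 0.995, -0.0]
ft_force: [0.5, 0.4, -0.1]
opening: 0.0575
```

```bash
python3 to.py 528 -400 100 6.7
```

```text
t 7.62 pos [446.  67. 204.] jaw 78.4 open 57 F [ 0.5  0.4 -0.1] q1,q7 [-0.09  0.6 ]
turn z 71.7 tiltfix [ 0.   0.5 -0. ] shift now [-175. -441.  -76.] | after turn [-473.   27.  -76.] |xy| 474
```

Emit:
{"api": "apply_moves", "payload": {
  "increments": [
    {"translation":[0,0,-0.035],"angular":[0,0,0],"fingers":0.04},
    {"translation":[0,0,-0.035],"angular":[0,0.5,7],"fingers":0.04},
    {"translation":[0,0,-0.01],"angular":[0,0,7],"fingers":0.04},
    {"translation":[0,0,0],"angular":[0,0,7],"fingers":0.04},
    {"translation":[0,0,0],"angular":[0,0,7],"fingers":0.04},
    {"translation":[0,0,0],"angular":[0,0,7],"fingers":0.04},
    {"translation":[0,0,0],"angular":[0,0,7],"fingers":0.04},
    {"translation":[0,0,0],"angular":[0,0,7],"fingers":0.04}
  ]
}}

```text
time: 8.28
position: [0.4447, 0.0677, 0.2886]
ee_rot: [-0.002, 0.513, 0.859, 0.001]
ft_force: [-1.1, -0.2, -1.0]
opening: 0.0562
```

Emit:
{"api": "apply_moves", "payload": {
  "increments": [
    {"translation":[0,0,0],"angular":[0,0,7],"fingers":0.04},
    {"translation":[0,0,0],"angular":[0,0,7],"fingers":0.04},
    {"translation":[0,0,0],"angular":[0,0,7],"fingers":0.04}
  ]
}}

```text
time: 8.53
position: [0.4444, 0.0682, 0.2899]
ee_rot: [-0.002, 0.664, 0.748, 0.002]
ft_force: [-0.0, -0.4, -0.9]
opening: 0.056
```

```bash
python3 to.py 528.5 -404.5 100 6.7
```

```text
t 8.53 pos [444.  68. 290.] jaw 6.9 open 56 F [-0.  -0.4 -0.9] q1,q7 [-0.19 -0.12]
turn z 0.2 tiltfix [ 0.  -0.3  0. ] shift now [-479.   27.    9.] | after turn [-479.   28.    9.] |xy| 480
```

Emit:
{"api": "apply_moves", "payload": {
  "increments": [
    {"translation":[-0.038,0.002,0],"angular":[0,0,0],"fingers":0.04},
    {"translation":[-0.038,0.002,0],"angular":[0,0,0],"fingers":0.04},
    {"translation":[-0.038,0.002,0],"angular":[0,0,0],"fingers":0.04},
    {"translation":[-0.038,0.002,0],"angular":[0,0,0],"fingers":0.04},
    {"translation":[-0.038,0.002,0],"angular":[0,0,0],"fingers":0.04},
    {"translation":[-0.038,0.002,0],"angular":[0,0,0],"fingers":0.04},
    {"translation":[-0.038,0.002,0],"angular":[0,0,0],"fingers":0.04},
    {"translation":[-0.038,0.002,0],"angular":[0,0,0],"fingers":0.04}
  ]
}}

```text
time: 9.2
position: [0.5024, -0.2265, 0.2895]
ee_rot: [-0.003, 0.653, 0.758, 0.007]
ft_force: [1.4, 0.3, -0.9]
opening: 0.0556
```

```bash
python3 to.py 528.5 -404.5 100 6.7
```

```text
t 9.20 pos [ 502. -226.  290.] jaw 8.5 open 56 F [ 1.4  0.3 -0.9] q1,q7 [0.46 0.42]
turn z 1.8 tiltfix [ 0.3 -0.8  0. ] shift now [-180.   -1.    9.] | after turn [-180.    5.    9.] |xy| 180
```

Emit:
{"api": "apply_moves", "payload": {
  "increments": [
    {"translation":[-0.036,0.001,0],"angular":[0,-0.4,1.8],"fingers":0.04},
    {"translation":[-0.036,0.001,0],"angular":[0,0,0],"fingers":0.04},
    {"translation":[-0.036,0.001,0],"angular":[0,0,0],"fingers":0.04},
    {"translation":[-0.036,0.001,0],"angular":[0,0,0],"fingers":0.04},
    {"translation":[-0.022,0.001,0.01],"angular":[0,0,0],"fingers":0.04},
    {"translation":[-0.01,0,0.02],"angular":[0,0,0],"fingers":0.04},
    {"translation":[0,0,0.01],"angular":[0,0,0],"fingers":0.04}
  ]
}}

```text
time: 9.78
position: [0.5276, -0.4202, 0.2513]
ee_rot: [0.005, 0.669, 0.743, 0.004]
ft_force: [-0.0, 0.3, -1.2]
opening: 0.0561
```

```bash
python3 to.py 528.5 -404.5 36 6.7
```

```text
t 9.78 pos [ 528. -420.  251.] jaw 6.1 open 56 F [-0.   0.3 -1.2] q1,q7 [0.7  0.63]
turn z -0.6 tiltfix [ 0.8  0.1 -0. ] shift now [16.  3. 35.] | after turn [15.  3. 35.] |xy| 16
```

Emit:
{"api": "apply_moves", "payload": {
  "increments": [
    {"translation":[0.008,0.002,0.01],"angular":[0.7,0,-0.5],"fingers":0.04},
    {"translation":[0.005,0.001,0.012],"angular":[0,0,0],"fingers":0.04},
    {"translation":[0,0,0.006],"angular":[0,0,0],"fingers":0.04},
    {"translation":[0,0,0],"angular":[0,0,0],"fingers":0.04}
  ]
}}

```text
time: 10.12
position: [0.5286, -0.4011, 0.2193]
ee_rot: [-0.003, 0.664, 0.748, 0.0]
ft_force: [-0.2, -0.2, -0.1]
opening: 0.0557
```

```bash
python3 to.py 528.5 -404.5 32 6.7
```

```text
t 10.12 pos [ 529. -401.  219.] jaw 6.8 open 56 F [-0.2 -0.2 -0.1] q1,q7 [0.67 0.61]
turn z 0.1 tiltfix [-0.2 -0.3 -0. ] shift now [-3. -1.  7.] | after turn [-3. -1.  7.] |xy| 3
```

Emit:
{"api": "apply_moves", "payload": {
  "increments": [
    {"translation":[-0.003,0,0.004],"angular":[0,0,0],"fingers":0.04},
    {"translation":[0,0,0.003],"angular":[0,0,0],"fingers":0.04},
    {"translation":[0,0,0.002],"angular":[0,0,0],"fingers":0.04}
  ]
}}

```text
time: 10.37
position: [0.5302, -0.4016, 0.2133]
ee_rot: [-0.003, 0.662, 0.749, -0.0]
ft_force: [-6.9, 2.6, 19.9]
opening: 0.0555
```

```bash
python3 to.py 528.5 -404.5 32 6.7
```

```text
t 10.37 pos [ 530. -402.  213.] jaw 7.1 open 55 F [-6.9  2.6 19.9] q1,q7 [0.67 0.61]
turn z 0.4 tiltfix [-0.3 -0.3 -0. ] shift now [-3. -2.  1.] | after turn [-3. -2.  1.] |xy| 3
```

Emit:
{"api": "apply_moves", "payload": {
  "increments": [
    {"translation":[0,0,-0.001],"angular":[0,0,0],"fingers":0.094},
    {"translation":[0,0,0],"angular":[0,0,0],"fingers":0.094},
    {"translation":[0,0,0],"angular":[0,0,0],"fingers":0.094},
    {"translation":[0,0,-0.025],"angular":[0,0,0],"fingers":0.094},
    {"translation":[0,0,-0.035],"angular":[0,0,0],"fingers":0.094},
    {"translation":[0,0,-0.02],"angular":[0,0,7],"fingers":0.094},
    {"translation":[0,0,0],"angular":[0,0,7],"fingers":0.094},
    {"translation":[0,0,0],"angular":[0,0,7],"fingers":0.094}
  ]
}}

```text
time: 11.03
position: [0.5316, -0.4015, 0.3001]
ee_rot: [-0.002, 0.79, 0.613, 0.001]
ft_force: [-0.6, 0.5, 0.0]
opening: 0.0938
```

Emit:
{"api": "apply_moves", "payload": {
  "increments": [
    {"translation":[0,0,0],"angular":[0,0,7],"fingers":0.094},
    {"translation":[0,0,0],"angular":[0,0,7],"fingers":0.094},
    {"translation":[0,0,0],"angular":[0,0,7],"fingers":0.094},
    {"translation":[0,0,0],"angular":[0,0,7],"fingers":0.094},
    {"translation":[0,0,0],"angular":[0,0,7],"fingers":0.094},
    {"translation":[0,0,0],"angular":[0,0,7],"fingers":0.094},
    {"translation":[0,0,0],"angular":[0,0,7],"fingers":0.094},
    {"translation":[0,0,0],"angular":[0,0,7],"fingers":0.094}
  ]
}}

```text
time: 11.7
position: [0.5335, -0.4012, 0.3036]
ee_rot: [-0.0, 0.987, 0.159, 0.003]
ft_force: [-1.1, -0.1, 0.5]
opening: 0.0943
```

Emit:
{"api": "apply_moves", "payload": {
  "increments": [
    {"translation":[0,0,0],"angular":[0,0,7],"fingers":0.094},
    {"translation":[0,0,0],"angular":[0,0,7],"fingers":0.094},
    {"translation":[0,0,0],"angular":[0,0,7],"fingers":0.094},
    {"translation":[0,0,0],"angular":[0,0,7],"fingers":0.094},
    {"translation":[0,0,0],"angular":[0,0,7],"fingers":0.094}
  ]
}}

```text
time: 12.12
position: [0.5347, -0.4002, 0.304]
ee_rot: [-0.002, 0.988, -0.152, 0.005]
ft_force: [-0.2, 0.2, -0.4]
opening: 0.0939
```

```bash
python3 to.py 448 -203 100 -108
```

```text
t 12.12 pos [ 535. -400.  304.] jaw -107.5 open 94 F [-0.2  0.2 -0.4] q1,q7 [ 0.37 -0.93]
turn z 0.5 tiltfix [-0.3 -0.5 -0. ] shift now [-142. -162.   24.] | after turn [-143. -161.   24.] |xy| 215
```

```bash
python3 - <<'E'
from h import *
g=get_image("top")
m=netreg("top","block_center",(480,228));print("block",rect(g,m,.042),"target 528 -400 -83.3")
m=netreg("top","shave_center",(398,262));v,u=np.nonzero(m);p=back(g,np.c_[u,v],.02)*1000
vx,vy,x,y=cv2.fitLine(p.astype(np.float32),cv2.DIST_L2,0,.01,.01).ravel();print("shave",rect(g,m,.02),"fit",x,y,np.degrees(np.arctan(vy/vx)))
cv2.imwrite("pics/top2.png",cv2.resize(g["img"][180:300,300:540],None,fx=3,fy=3,interpolation=cv2.INTER_CUBIC))
E
```

```text
block rect 543 -359 mean 544 -358 size 21 x 16 yaw -89.5 target 528 -400 -83.3
shave rect 451 -198 mean 455 -203 size 146 x 30 yaw -25.3 fit 455.1679 -202.65665 -20.866333
```

View pics/top2.png

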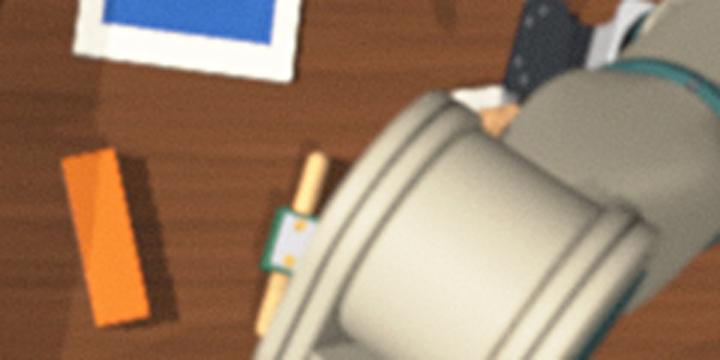

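Emit:
{"api": "apply_moves", "payload": {
  "increments": [
    {"translation":[-0.023,-0.026,0],"angular":[0,0,0],"fingers":0.094},
    {"translation":[-0.023,-0.026,0],"angular":[0,0,0],"fingers":0.094},
    {"translation":[-0.023,-0.026,0],"angular":[0,0,0],"fingers":0.094},
    {"translation":[-0.023,-0.026,0],"angular":[0,0,0],"fingers":0.094},
    {"translation":[-0.023,-0.026,0.01],"angular":[0,0,0],"fingers":0.094},
    {"translation":[-0.018,-0.02,0.01],"angular":[0,0,0],"fingers":0.094},
    {"translation":[-0.006,-0.008,0.01],"angular":[0,0,0],"fingers":0.094},
    {"translation":[0,0,0],"angular":[0,0,0],"fingers":0.094}
  ]
}}

```text
time: 12.93
position: [0.4419, -0.203, 0.2722]
ee_rot: [0.0, 0.991, -0.13, 0.007]
ft_force: [-0.6, 0.0, 0.2]
opening: 0.0939
```

```bash
python3 to.py 448 -203 24 -108
```

```text
t 12.93 pos [ 442. -203.  272.] jaw -105.0 open 94 F [-0.6  0.   0.2] q1,q7 [ 0.14 -0.97]
turn z 3.0 tiltfix [-0.1 -0.8 -0. ] shift now [ 6. -2. 68.] | after turn [ 6. -2. 68.] |xy| 6
```

The arm covers the block and half of the shave, so those two network values are unusable. The visible handle line runs from (406,232) to (388,290), which agrees with my first measurement. I'll go down with that.

Emit:
{"api": "apply_moves", "payload": {
  "increments": [
    {"translation":[0.004,-0.002,0.015],"angular":[0,-0.6,2.5],"fingers":0.094},
    {"translation":[0.002,0,0.025],"angular":[0,0,0],"fingers":0.094},
    {"translation":[0,0,0.02],"angular":[0,0,0],"fingers":0.094},
    {"translation":[0,0,0],"angular":[0,0,0],"fingers":0.094}
  ]
}}

```text
time: 13.27
position: [0.4521, -0.2047, 0.2133]
ee_rot: [-0.0, 0.989, -0.147, 0.006]
ft_force: [-0.7, 0.2, 0.0]
opening: 0.0939
```

```bash
python3 to.py 448 -203 23 -107.5;python3 - <<'E'
from h import *
g=get_image("scene");cv2.imwrite("pics/scene3.png",cv2.resize(g["img"][150:280,150:350],None,fx=4,fy=4,interpolation=cv2.INTER_CUBIC))
E
```

```text
t 13.27 pos [ 452. -205.  213.] jaw -106.9 open 94 F [-0.7  0.2  0. ] q1,q7 [ 0.19 -0.95]
turn z 0.6 tiltfix [-0.1 -0.7 -0. ] shift now [-4. -0. 10.] | after turn [-4. -0. 10.] |xy| 4
```

View pics/scene3.png

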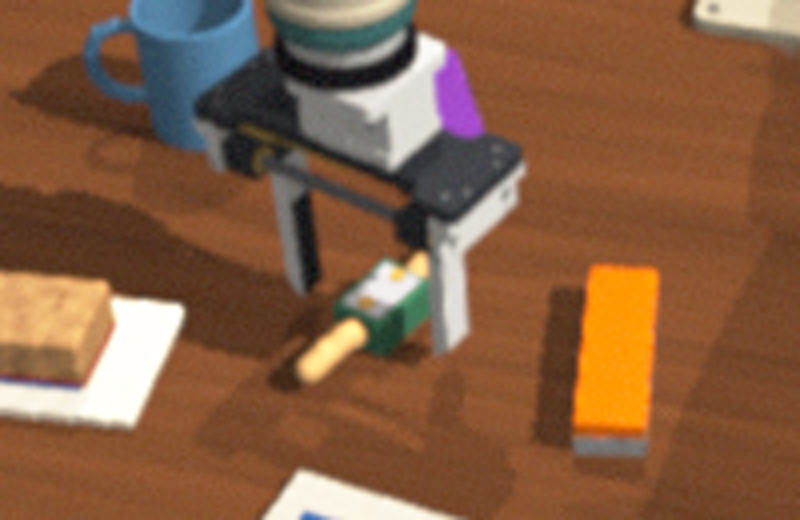

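The jaws straddle the shave body and its handles are clear of the fingers. The block lies on its board. Closing.

Emit:
{"api": "apply_moves", "payload": {
  "increments": [
    {"translation":[-0.003,0,0.006],"angular":[0,-0.5,0.5],"fingers":0.094},
    {"translation":[0,0,0.004],"angular":[0,0,0],"fingers":0.06},
    {"translation":[0,0,0.001],"angular":[0,0,0],"fingers":0.02},
    {"translation":[0,0,0.001],"angular":[0,0,0],"fingers":0.02},
    {"translation":[0,0,0],"angular":[0,0,0],"fingers":0.02},
    {"translation":[0,0,0],"angular":[0,0,0],"fingers":0.02},
    {"translation":[0,0,0],"angular":[0,0,0],"fingers":0.02},
    {"translation":[0,0,0],"angular":[0,0,0],"fingers":0.02}
  ],
  "squeeze": 30
}}

```text
time: 13.98
position: [0.4515, -0.2074, 0.2064]
ee_rot: [0.001, 0.988, -0.151, 0.007]
ft_force: [-0.5, 0.5, 0.0]
opening: 0.0508
```

```bash
python3 to.py 520 389 100 -12.3
```

```text
t 13.98 pos [ 451. -207.  206.] jaw -107.4 open 51 F [-0.5  0.5  0. ] q1,q7 [ 0.2  -0.94]
turn z -95.1 tiltfix [-0.  -0.8 -0. ] shift now [-113. -590.  -74.] | after turn [597. -60. -74.] |xy| 600
```

Emit:
{"api": "apply_moves", "payload": {
  "increments": [
    {"translation":[0,0,0.001],"angular":[0,0,0],"fingers":0.02},
    {"translation":[0,0,0.001],"angular":[0,0,0],"fingers":0.02},
    {"translation":[0,0,0],"angular":[0,0,0],"fingers":0.02},
    {"translation":[0,0,0],"angular":[0,0,0],"fingers":0.02}
  ]
}}

```text
time: 14.32
position: [0.4518, -0.2069, 0.2047]
ee_rot: [0.001, 0.989, -0.151, 0.007]
ft_force: [-1.3, 0.0, 1.4]
opening: 0.0356
```

```bash
python3 to.py 520 389 100 -12.3;python3 - <<'E'
from h import *
g=get_image("scene");cv2.imwrite("pics/scene4.png",cv2.resize(g["img"][150:280,150:350],None,fx=4,fy=4,interpolation=cv2.INTER_CUBIC))
E
```

```text
t 14.32 pos [ 452. -207.  205.] jaw -107.4 open 36 F [-1.3  0.   1.4] q1,q7 [ 0.21 -0.94]
turn z -95.1 tiltfix [-0.  -0.8 -0. ] shift now [-113. -589.  -76.] | after turn [597. -60. -76.] |xy| 600
```

View pics/scene4.png

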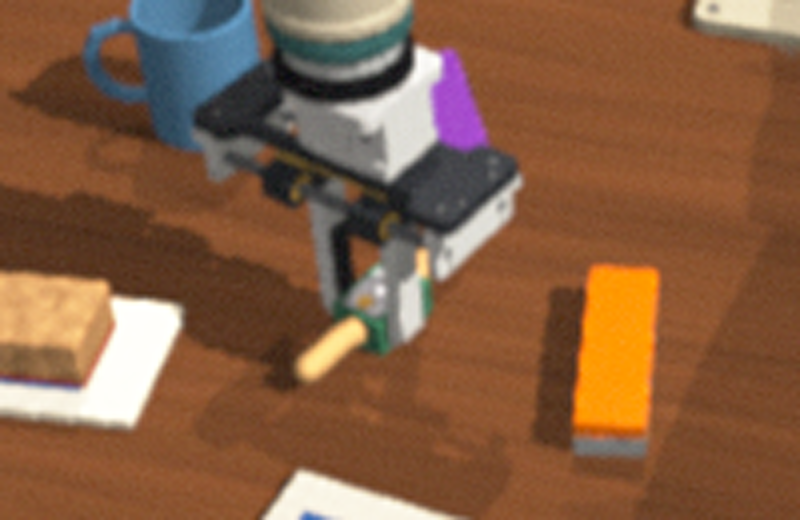

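Emit:
{"api": "apply_moves", "payload": {
  "increments": [
    {"translation":[0,0,-0.03],"angular":[0,0,0],"fingers":0.02},
    {"translation":[0,0,-0.035],"angular":[0,-0.8,0],"fingers":0.02},
    {"translation":[0,0,-0.01],"angular":[0,0,-6.8],"fingers":0.02},
    {"translation":[0,0,0],"angular":[0,0,-6.8],"fingers":0.02},
    {"translation":[0,0,0],"angular":[0,0,-6.8],"fingers":0.02},
    {"translation":[0,0,0],"angular":[0,0,-6.8],"fingers":0.02},
    {"translation":[0,0,0],"angular":[0,0,-6.8],"fingers":0.02},
    {"translation":[0,0,0],"angular":[0,0,-6.8],"fingers":0.02}
  ]
}}

```text
time: 15.03
position: [0.449, -0.2061, 0.2803]
ee_rot: [-0.001, 0.976, 0.218, -0.004]
ft_force: [-0.6, -0.4, -2.0]
opening: 0.0354
```

Emit:
{"api": "apply_moves", "payload": {
  "increments": [
    {"translation":[0,0,0],"angular":[0,0,-6.8],"fingers":0.02},
    {"translation":[0,0,0],"angular":[0,0,-6.8],"fingers":0.02},
    {"translation":[0,0,0],"angular":[0,0,-6.8],"fingers":0.02},
    {"translation":[0,0,0],"angular":[0,0,-6.8],"fingers":0.02},
    {"translation":[0,0,0],"angular":[0,0,-6.8],"fingers":0.02},
    {"translation":[0,0,0],"angular":[0,0,-6.8],"fingers":0.02},
    {"translation":[0,0,0],"angular":[0,0,-6.8],"fingers":0.02},
    {"translation":[0,0,0],"angular":[0,0,-6.8],"fingers":0.02}
  ]
}}

```text
time: 15.7
position: [0.446, -0.2058, 0.2773]
ee_rot: [-0.006, 0.753, 0.658, -0.005]
ft_force: [-0.0, 0.0, -2.9]
opening: 0.0354
```

```bash
python3 to.py 520 389 100 -12.3
```

```text
t 15.70 pos [ 446. -206.  277.] jaw -7.7 open 35 F [-0.   0.  -2.9] q1,q7 [0.42 0.14]
turn z 4.6 tiltfix [-0.9  0.   0. ] shift now [599.  -6.  -3.] | after turn [597. -54.  -3.] |xy| 599
```

Emit:
{"api": "apply_moves", "payload": {
  "increments": [
    {"translation":[0,0,-0.005],"angular":[-0.6,0,4.6],"fingers":0.02},
    {"translation":[0.038,-0.0035,0],"angular":[0,0,0],"fingers":0.02},
    {"translation":[0.038,-0.0035,0],"angular":[0,0,0],"fingers":0.02},
    {"translation":[0.038,-0.0035,0],"angular":[0,0,0],"fingers":0.02},
    {"translation":[0.038,-0.0035,0],"angular":[0,0,0],"fingers":0.02},
    {"translation":[0.038,-0.0035,0],"angular":[0,0,0],"fingers":0.02},
    {"translation":[0.038,-0.0035,0],"angular":[0,0,0],"fingers":0.02},
    {"translation":[0.038,-0.0035,0],"angular":[0,0,0],"fingers":0.02}
  ]
}}

```text
time: 16.37
position: [0.4785, 0.0556, 0.2781]
ee_rot: [-0.001, 0.787, 0.617, -0.007]
ft_force: [1.2, 0.5, -2.4]
opening: 0.0357
```

```bash
python3 to.py 520 389 100 -12.3
```

```text
t 16.37 pos [479.  56. 278.] jaw -13.7 open 36 F [ 1.2  0.5 -2.4] q1,q7 [-0.19 -0.39]
turn z -1.4 tiltfix [-0.6  0.5  0. ] shift now [334. -39.  -2.] | after turn [335. -31.  -2.] |xy| 336
```

Emit:
{"api": "apply_moves", "payload": {
  "increments": [
    {"translation":[0.037,-0.004,0],"angular":[-0.4,0.3,0],"fingers":0.02},
    {"translation":[0.037,-0.004,0],"angular":[0,0,0],"fingers":0.02},
    {"translation":[0.037,-0.004,0],"angular":[0,0,0],"fingers":0.02},
    {"translation":[0.037,-0.004,0],"angular":[0,0,0],"fingers":0.02},
    {"translation":[0.037,-0.004,0],"angular":[0,0,0],"fingers":0.02},
    {"translation":[0.037,-0.004,0],"angular":[0,0,0],"fingers":0.02},
    {"translation":[0.037,-0.004,0],"angular":[0,0,0],"fingers":0.02},
    {"translation":[0.037,-0.004,0],"angular":[0,0,0],"fingers":0.02}
  ]
}}

```text
time: 17.03
position: [0.5142, 0.3648, 0.2719]
ee_rot: [0.0, 0.786, 0.618, -0.007]
ft_force: [0.9, -0.1, -2.4]
opening: 0.0363
```

```bash
python3 to.py 520 389 45 -12.3
```

```text
t 17.03 pos [514. 365. 272.] jaw -13.7 open 36 F [ 0.9 -0.1 -2.4] q1,q7 [-0.72 -0.82]
turn z -1.4 tiltfix [-0.5  0.7  0. ] shift now [25. -0. 47.] | after turn [25.  1. 47.] |xy| 25
```

Emit:
{"api": "apply_moves", "payload": {
  "increments": [
    {"translation":[0.012,0,0.012],"angular":[-0.5,0.6,-1],"fingers":0.02},
    {"translation":[0.006,0,0.015],"angular":[0,0,0],"fingers":0.02},
    {"translation":[0,0,0.01],"angular":[0,0,0],"fingers":0.02},
    {"translation":[0,0,0],"angular":[0,0,0],"fingers":0.02}
  ]
}}

```text
time: 17.37
position: [0.5145, 0.3956, 0.231]
ee_rot: [-0.002, 0.776, 0.631, 0.002]
ft_force: [-0.8, -0.5, -3.2]
opening: 0.0359
```

```bash
python3 to.py 520 389 34 -12.3;python3 - <<'E'
from h import *
g=get_image("scene");cv2.imwrite("pics/scene5.png",cv2.resize(g["img"][220:350,420:600],None,fx=4,fy=4,interpolation=cv2.INTER_CUBIC))
E
```

```text
t 17.37 pos [514. 396. 231.] jaw -11.8 open 36 F [-0.8 -0.5 -3.2] q1,q7 [-0.74 -0.82]
turn z 0.5 tiltfix [-0.1 -0.3 -0. ] shift now [-5.  7. 17.] | after turn [-5.  7. 17.] |xy| 9
```

View pics/scene5.png

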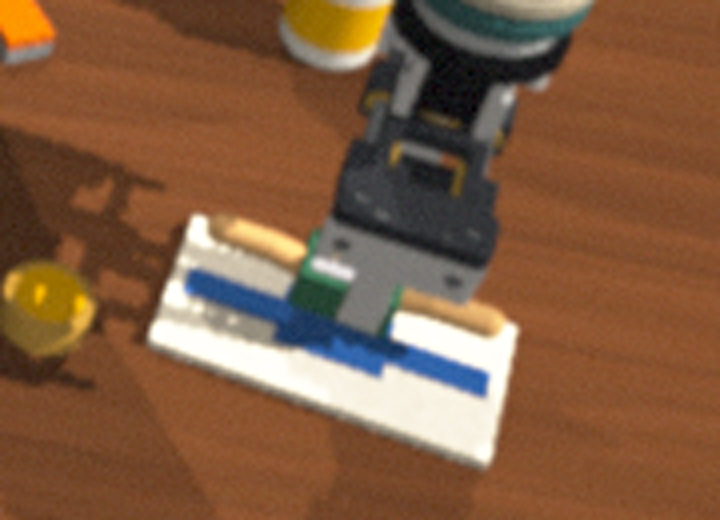

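The shave is held level above its board, parallel to the blue bar. The grip sits about 4–5 mm toward its +y end, so I'll aim the TCP at (521, 393).

Emit:
{"api": "apply_moves", "payload": {
  "increments": [
    {"translation":[-0.001,0.004,0.006],"angular":[0,-0.2,0.4],"fingers":0.02},
    {"translation":[0,0.003,0.005],"angular":[0,0,0],"fingers":0.02},
    {"translation":[0,0,0.003],"angular":[0,0,0],"fingers":0.02},
    {"translation":[0,0,0],"angular":[0,0,0],"fingers":0.02}
  ]
}}

```text
time: 17.75
position: [0.5235, 0.3883, 0.2176]
ee_rot: [-0.0, 0.78, 0.625, -0.0]
ft_force: [0.0, -0.7, -3.1]
opening: 0.0356
```

```bash
python3 to.py 521 393 32 -12.3
```

```text
t 17.75 pos [523. 388. 218.] jaw -12.6 open 36 F [ 0.  -0.7 -3.1] q1,q7 [-0.73 -0.82]
turn z -0.3 tiltfix [-0. -0. -0.] shift now [ 4. -3.  5.] | after turn [ 4. -3.  5.] |xy| 5
```

Emit:
{"api": "apply_moves", "payload": {
  "increments": [
    {"translation":[0.004,-0.003,0.002],"angular":[0,0,0],"fingers":0.02},
    {"translation":[0,0,0.002],"angular":[0,0,0],"fingers":0.02},
    {"translation":[0,0,0.002],"angular":[0,0,0],"fingers":0.02},
    {"translation":[0,0,0.001],"angular":[0,0,0],"fingers":0.02}
  ]
}}

```text
time: 18.08
position: [0.5229, 0.3915, 0.2128]
ee_rot: [0.001, 0.781, 0.624, 0.001]
ft_force: [-3.4, -2.0, 8.9]
opening: 0.0359
```

```bash
python3 to.py 521 393 32 -12.3
```

```text
t 18.08 pos [523. 391. 213.] jaw -12.8 open 36 F [-3.4 -2.   8.9] q1,q7 [-0.73 -0.83]
turn z -0.5 tiltfix [ 0.1 -0.   0. ] shift now [ 1. -2.  0.] | after turn [ 1. -2.  0.] |xy| 2
```

Emit:
{"api": "apply_moves", "payload": {
  "increments": [
    {"translation":[0,0,0],"angular":[0,0,0],"fingers":0.094},
    {"translation":[0,0,0],"angular":[0,0,0],"fingers":0.094},
    {"translation":[0,0,0],"angular":[0,0,0],"fingers":0.094},
    {"translation":[0,0,-0.02],"angular":[0,0,0],"fingers":0.094},
    {"translation":[0,0,-0.035],"angular":[0,0,0],"fingers":0.094},
    {"translation":[0,0,-0.03],"angular":[0,0,7],"fingers":0.094},
    {"translation":[0,0,0],"angular":[0,0,7],"fingers":0.094},
    {"translation":[0,0,0],"angular":[0,0,7],"fingers":0.094}
  ]
}}

```text
time: 18.75
position: [0.523, 0.3923, 0.3027]
ee_rot: [-0.001, 0.884, 0.467, 0.002]
ft_force: [0.5, 0.2, -1.8]
opening: 0.0857
```

Emit:
{"api": "apply_moves", "payload": {
  "increments": [
    {"translation":[0,0,0],"angular":[0,0,7],"fingers":0.094},
    {"translation":[0,0,0],"angular":[0,0,7],"fingers":0.094},
    {"translation":[0,0,0],"angular":[0,0,7],"fingers":0.094},
    {"translation":[0,0,0],"angular":[0,0,7],"fingers":0.094},
    {"translation":[0,0,0],"angular":[0,0,7],"fingers":0.094},
    {"translation":[0,0,0],"angular":[0,0,7],"fingers":0.094},
    {"translation":[0,0,0],"angular":[0,0,3],"fingers":0.094}
  ]
}}

```text
time: 19.33
position: [0.5236, 0.3946, 0.307]
ee_rot: [-0.005, 0.997, 0.083, 0.005]
ft_force: [0.0, 0.4, -0.2]
opening: 0.0943
```

```bash
python3 - <<'E'
from h import *
g=get_image("top")
print("stone",rect(g,near(cmask(g,"orange"),(335,259)),.025))
m=netreg("top","block_center",(480,228))
if m is not None: print("block",rect(g,m,.042),"target 528 -400 -83.3")
E
python3 to.py 451 -60 100 -78.4
```

```text
stone rect 450 -61 mean 450 -61 size 133 x 42 yaw 12.4
block rect 527 -391 mean 527 -391 size 102 x 58 yaw -82.5 target 528 -400 -83.3
t 19.43 pos [524. 395. 307.] jaw -80.2 open 94 F [-0.5 -0.2  0.9] q1,q7 [-0.93 -1.74]
turn z -1.8 tiltfix [-0.5 -0.7 -0. ] shift now [-149.  436.   27.] | after turn [-162.  431.   27.] |xy| 460
```

Emit:
{"api": "apply_moves", "payload": {
  "increments": [
    {"translation":[-0.0135,0.036,0],"angular":[-0.4,-0.6,-1.8],"fingers":0.094},
    {"translation":[-0.0135,0.036,0],"angular":[0,0,0],"fingers":0.094},
    {"translation":[-0.0135,0.036,0],"angular":[0,0,0],"fingers":0.094},
    {"translation":[-0.0135,0.036,0],"angular":[0,0,0],"fingers":0.094},
    {"translation":[-0.0135,0.036,0],"angular":[0,0,0],"fingers":0.094},
    {"translation":[-0.0135,0.036,0],"angular":[0,0,0],"fingers":0.094},
    {"translation":[-0.0135,0.036,0],"angular":[0,0,0],"fingers":0.094},
    {"translation":[-0.0135,0.036,0],"angular":[0,0,0],"fingers":0.094}
  ]
}}

```text
time: 20.1
position: [0.4776, 0.0921, 0.3039]
ee_rot: [-0.005, 0.992, 0.124, 0.005]
ft_force: [0.4, -0.4, -0.3]
opening: 0.0938
```

```bash
python3 to.py 450 -61 100 -78
```

```text
t 20.10 pos [478.  92. 304.] jaw -75.8 open 94 F [ 0.4 -0.4 -0.3] q1,q7 [-0.47 -1.2 ]
turn z 2.2 tiltfix [-0.5 -0.7 -0. ] shift now [-64. 142.  24.] | after turn [-59. 144.  24.] |xy| 156
```

Emit:
{"api": "apply_moves", "payload": {
  "increments": [
    {"translation":[-0.015,0.035,0],"angular":[-0.4,-0.6,2],"fingers":0.094},
    {"translation":[-0.014,0.034,0],"angular":[0,0,0],"fingers":0.094},
    {"translation":[-0.014,0.034,0.01],"angular":[0,0,0],"fingers":0.094},
    {"translation":[-0.01,0.024,0.01],"angular":[0,0,0],"fingers":0.094},
    {"translation":[-0.004,0.01,0.01],"angular":[0,0,0],"fingers":0.094},
    {"translation":[0,0,0.01],"angular":[0,0,0],"fingers":0.094}
  ]
}}

```text
time: 20.6
position: [0.4511, -0.07, 0.2661]
ee_rot: [0.002, 0.994, 0.107, 0.006]
ft_force: [-0.2, -0.7, 0.5]
opening: 0.0939
```

```bash
python3 to.py 450 -61 24 -78
```

```text
t 20.60 pos [451. -70. 266.] jaw -77.8 open 94 F [-0.2 -0.7  0.5] q1,q7 [-0.07 -0.88]
turn z 0.2 tiltfix [ 0.3 -0.7  0. ] shift now [ 1. -9. 62.] | after turn [ 1. -9. 62.] |xy| 9
```

Emit:
{"api": "apply_moves", "payload": {
  "increments": [
    {"translation":[0,-0.008,0.015],"angular":[0.2,-0.6,0],"fingers":0.094},
    {"translation":[0,0,0.022],"angular":[0,0,0],"fingers":0.094},
    {"translation":[0,0,0.02],"angular":[0,0,0],"fingers":0.094},
    {"translation":[0,0,0],"angular":[0,0,0],"fingers":0.094}
  ]
}}

```text
time: 20.93
position: [0.4506, -0.0653, 0.2075]
ee_rot: [0.0, 0.994, 0.108, 0.003]
ft_force: [-0.2, 0.8, -0.5]
opening: 0.0938
```

```bash
python3 to.py 450 -61 23 -78
```

```text
t 20.93 pos [451. -65. 208.] jaw -77.6 open 94 F [-0.2  0.8 -0.5] q1,q7 [-0.02 -0.81]
turn z 0.4 tiltfix [ 0.1 -0.3  0. ] shift now [ 0. -4.  4.] | after turn [ 0. -4.  4.] |xy| 4
```

Emit:
{"api": "apply_moves", "payload": {
  "increments": [
    {"translation":[0,-0.003,0.004],"angular":[0,0,0],"fingers":0.06},
    {"translation":[0,0,0.001],"angular":[0,0,0],"fingers":0.02},
    {"translation":[0,0,0],"angular":[0,0,0],"fingers":0.02},
    {"translation":[0,0,0],"angular":[0,0,0],"fingers":0.02},
    {"translation":[0,0,0],"angular":[0,0,0],"fingers":0.02},
    {"translation":[0,0,0],"angular":[0,0,0],"fingers":0.02},
    {"translation":[0,0,0],"angular":[0,0,0],"fingers":0.02}
  ],
  "squeeze": 40
}}

```text
time: 21.52
position: [0.4514, -0.0627, 0.202]
ee_rot: [-0.0, 0.994, 0.113, 0.005]
ft_force: [0.0, 0.5, 0.5]
opening: 0.0503
```

Emit:
{"api": "apply_moves", "payload": {
  "increments": [
    {"translation":[0,0,0],"angular":[0,0,0],"fingers":0.02},
    {"translation":[0,0,0],"angular":[0,0,0],"fingers":0.02},
    {"translation":[0,0,0],"angular":[0,0,0],"fingers":0.02}
  ]
}}

```text
time: 21.77
position: [0.4514, -0.0625, 0.2023]
ee_rot: [-0.001, 0.993, 0.114, 0.005]
ft_force: [-0.0, -0.1, -1.1]
opening: 0.0397
```

```bash
python3 to.py 634 -126 100 -7
```

```text
t 21.77 pos [451. -62. 202.] jaw -76.9 open 40 F [-0.  -0.1 -1.1] q1,q7 [-0.05 -0.66]
turn z -69.9 tiltfix [-0.  -0.6 -0. ] shift now [164. 103. -78.] | after turn [-41. 189. -78.] |xy| 193
```

Emit:
{"api": "apply_moves", "payload": {
  "increments": [
    {"translation":[0,0,-0.03],"angular":[0,0,0],"fingers":0.02},
    {"translation":[0,0,-0.035],"angular":[0,-0.5,0],"fingers":0.02},
    {"translation":[0,0,-0.01],"angular":[0,0,-7],"fingers":0.02},
    {"translation":[0,0,0],"angular":[0,0,-7],"fingers":0.02},
    {"translation":[0,0,0],"angular":[0,0,-7],"fingers":0.02},
    {"translation":[0,0,0],"angular":[0,0,-7],"fingers":0.02},
    {"translation":[0,0,0],"angular":[0,0,-7],"fingers":0.02},
    {"translation":[0,0,0],"angular":[0,0,-7],"fingers":0.02}
  ]
}}

```text
time: 22.43
position: [0.4497, -0.0627, 0.2796]
ee_rot: [0.0, 0.883, 0.47, -0.002]
ft_force: [0.2, 0.5, -2.3]
opening: 0.0394
```

Emit:
{"api": "apply_moves", "payload": {
  "increments": [
    {"translation":[0,0,0],"angular":[0,0,-7],"fingers":0.02},
    {"translation":[0,0,0],"angular":[0,0,-7],"fingers":0.02},
    {"translation":[0,0,0],"angular":[0,0,-7],"fingers":0.02},
    {"translation":[0,0,0],"angular":[0,0,-6],"fingers":0.02}
  ]
}}

```text
time: 22.77
position: [0.4489, -0.0628, 0.2794]
ee_rot: [-0.0, 0.744, 0.668, -0.003]
ft_force: [-0.2, -0.3, -1.8]
opening: 0.0398
```

```bash
python3 to.py 634 -126 80 -7
```

```text
t 22.77 pos [449. -63. 279.] jaw -6.1 open 40 F [-0.2 -0.3 -1.8] q1,q7 [0.03 0.05]
turn z 0.9 tiltfix [-0.2  0.2  0. ] shift now [-43. 191.  19.] | after turn [-40. 191.  19.] |xy| 196
```

Emit:
{"api": "apply_moves", "payload": {
  "increments": [
    {"translation":[-0.007,0.036,0],"angular":[0,0,0.9],"fingers":0.02},
    {"translation":[-0.008,0.036,0],"angular":[0,0,0],"fingers":0.02},
    {"translation":[-0.008,0.036,0],"angular":[0,0,0],"fingers":0.02},
    {"translation":[-0.008,0.036,0],"angular":[0,0,0],"fingers":0.02},
    {"translation":[-0.005,0.028,0.01],"angular":[0,0,0],"fingers":0.02},
    {"translation":[-0.002,0.012,0.01],"angular":[0,0,0],"fingers":0.02},
    {"translation":[0,0,0.01],"angular":[0,0,0],"fingers":0.02},
    {"translation":[0,0,0],"angular":[0,0,0],"fingers":0.02}
  ]
}}

```text
time: 23.43
position: [0.6275, -0.1249, 0.2423]
ee_rot: [-0.005, 0.748, 0.664, -0.007]
ft_force: [-0.9, -0.2, -2.7]
opening: 0.0399
```

```bash
python3 to.py 634 -126 30 -7
```

```text
t 23.43 pos [ 627. -125.  242.] jaw -6.8 open 40 F [-0.9 -0.2 -2.7] q1,q7 [0.11 0.09]
turn z 0.2 tiltfix [-0.9  0.2  0. ] shift now [-0.  7. 32.] | after turn [-0.  7. 32.] |xy| 7
```

Emit:
{"api": "apply_moves", "payload": {
  "increments": [
    {"translation":[0,0.003,0.01],"angular":[-0.7,0.2,0],"fingers":0.02},
    {"translation":[0,0.002,0.01],"angular":[0,0,0],"fingers":0.02},
    {"translation":[0,0,0.005],"angular":[0,0,0],"fingers":0.02},
    {"translation":[0,0,0],"angular":[0,0,0],"fingers":0.02}
  ]
}}

```text
time: 23.77
position: [0.6275, -0.1242, 0.2147]
ee_rot: [-0.005, 0.747, 0.664, -0.004]
ft_force: [-0.5, 0.1, -2.0]
opening: 0.0399
```

```bash
python3 to.py 634 -126 30 -7;python3 - <<'E'
from h import *
g=get_image("scene");cv2.imwrite("pics/scene6.png",g["img"])
E
```

```text
t 23.77 pos [ 627. -124.  215.] jaw -6.7 open 40 F [-0.5  0.1 -2. ] q1,q7 [0.12 0.1 ]
turn z 0.3 tiltfix [-0.8  0.   0. ] shift now [-1.  7.  4.] | after turn [-1.  7.  4.] |xy| 7
```

View pics/scene6.png

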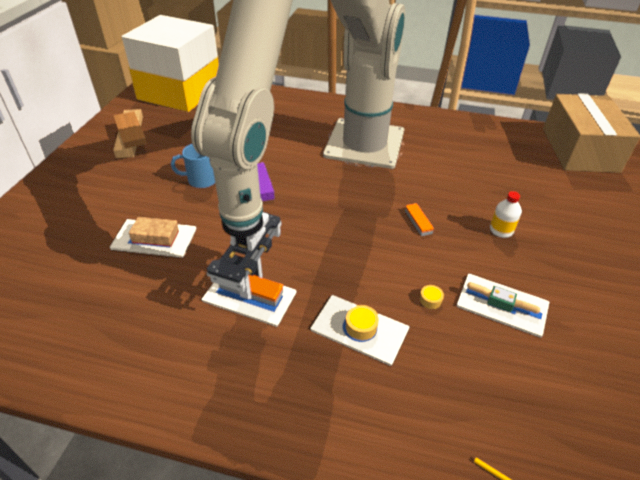

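The stone hovers over its board near (250,290), and the shave, tin and block all lie on their boards. I'll correct the last 7 mm and the tilt, then lower it.

Emit:
{"api": "apply_moves", "payload": {
  "increments": [
    {"translation":[-0.001,0.007,0],"angular":[-1,0,0.3],"fingers":0.02},
    {"translation":[0,0.002,0.001],"angular":[-0.3,0,0],"fingers":0.02},
    {"translation":[0,0,0.001],"angular":[0,0,0],"fingers":0.02}
  ]
}}

```text
time: 24.07
position: [0.637, -0.126, 0.2146]
ee_rot: [0.005, 0.749, 0.662, 0.004]
ft_force: [0.9, 0.9, -2.6]
opening: 0.0398
```

```bash
python3 to.py 634 -126 30 -7
```

```text
t 24.07 pos [ 637. -126.  215.] jaw -7.0 open 40 F [ 0.9  0.9 -2.6] q1,q7 [0.12 0.1 ]
turn z -0.0 tiltfix [ 0.8  0.  -0. ] shift now [-0. -3.  4.] | after turn [-0. -3.  4.] |xy| 3
```

Emit:
{"api": "apply_moves", "payload": {
  "increments": [
    {"translation":[0,-0.002,0.002],"angular":[0.5,0,0],"fingers":0.02},
    {"translation":[0,0,0.002],"angular":[0.1,0,0],"fingers":0.02},
    {"translation":[0,0,0.002],"angular":[0,0,0],"fingers":0.02},
    {"translation":[0,0,0.001],"angular":[0,0,0],"fingers":0.02}
  ]
}}

```text
time: 24.4
position: [0.6357, -0.126, 0.2103]
ee_rot: [0.002, 0.749, 0.662, 0.001]
ft_force: [-1.6, 0.8, 8.1]
opening: 0.0397
```

```bash
python3 to.py 634 -126 30 -7
```

```text
t 24.40 pos [ 636. -126.  210.] jaw -7.1 open 40 F [-1.6  0.8  8.1] q1,q7 [0.12 0.1 ]
turn z -0.1 tiltfix [ 0.2  0.  -0. ] shift now [-0. -2. -0.] | after turn [-0. -2. -0.] |xy| 2
```

Emit:
{"api": "apply_moves", "payload": {
  "increments": [
    {"translation":[0,0,0],"angular":[0,0,0],"fingers":0.08},
    {"translation":[0,0,0],"angular":[0,0,0],"fingers":0.08},
    {"translation":[0,0,0],"angular":[0,0,0],"fingers":0.08},
    {"translation":[0,0,0],"angular":[0,0,0],"fingers":0.08},
    {"translation":[0,0,-0.025],"angular":[0,0,0],"fingers":0.094},
    {"translation":[0,0,-0.035],"angular":[0,0,0],"fingers":0.094},
    {"translation":[0.02,-0.03,-0.01],"angular":[0,0,0],"fingers":0.094},
    {"translation":[0.02,-0.033,0],"angular":[0,0,0],"fingers":0.094}
  ]
}}

```text
time: 25.07
position: [0.5815, -0.0833, 0.2818]
ee_rot: [0.006, 0.752, 0.659, 0.003]
ft_force: [0.0, 0.9, 0.5]
opening: 0.0898
```

Emit:
{"api": "apply_moves", "payload": {
  "increments": [
    {"translation":[0.02,-0.033,0],"angular":[0,0,0],"fingers":0.094},
    {"translation":[0.02,-0.033,0],"angular":[0,0,0],"fingers":0.094},
    {"translation":[0.02,-0.033,0],"angular":[0,0,0],"fingers":0.094},
    {"translation":[0.02,-0.033,0],"angular":[0,0,0],"fingers":0.094},
    {"translation":[0.02,-0.02,0],"angular":[0,0,0],"fingers":0.094},
    {"translation":[0,0,0],"angular":[0,0,0],"fingers":0.094}
  ]
}}

```text
time: 25.57
position: [0.4333, 0.0423, 0.2814]
ee_rot: [0.006, 0.751, 0.66, 0.004]
ft_force: [-0.2, 0.2, -0.1]
opening: 0.0942
```

```bash
cat > chk.py <<'E'
from h import *
import sys
g=get_image("top");cv2.imwrite(f"pics/{sys.argv[1]}.png",cv2.resize(g["img"][120:320,90:530],None,fx=1.8,fy=1.8,interpolation=cv2.INTER_CUBIC))
print("stone",rect(g,near(cmask(g,"orange"),(363,182)),.033),"| 634 -126 83")
print("tin",rect(g,near(cmask(g,"yellow"),(262,172)),.038),"| 657 112")
for n,uv,z,t in(("block",(480,228),.042,"528 -400 -83.3"),("shave",(141,228),.028,"520 389 77.7")):
    m=netreg("top",n+"_center",uv); print(n,rect(g,m,z) if m is not None else None,"|",t)
s=get_image("scene")
m=netreg("scene","block_center",(155,237)); print("scene block",rect(s,m,.042) if m is not None else None)
E
python3 chk.py top7; python3 to.py 528 -400 100 6.7
```

```text
stone rect 634 -127 mean 634 -127 size 125 x 37 yaw 82.7 | 634 -126 83
tin rect 654 114 mean 656 115 size 54 x 53 yaw 0.7 | 657 112
block rect 527 -391 mean 527 -390 size 103 x 57 yaw -82.9 | 528 -400 -83.3
shave rect 522 381 mean 521 380 size 145 x 38 yaw 71.9 | 520 389 77.7
scene block rect 545 -381 mean 547 -380 size 109 x 84 yaw -82.7
t 25.82 pos [438.  37. 282.] jaw -7.8 open 94 F [ 0.7  0.4 -0.3] q1,q7 [-0.22 -0.17]
turn z -14.5 tiltfix [ 1.3  0.2 -0. ] shift now [-421.  148.    1.] | after turn [-445.   38.    1.] |xy| 447
```

View pics/top7.png

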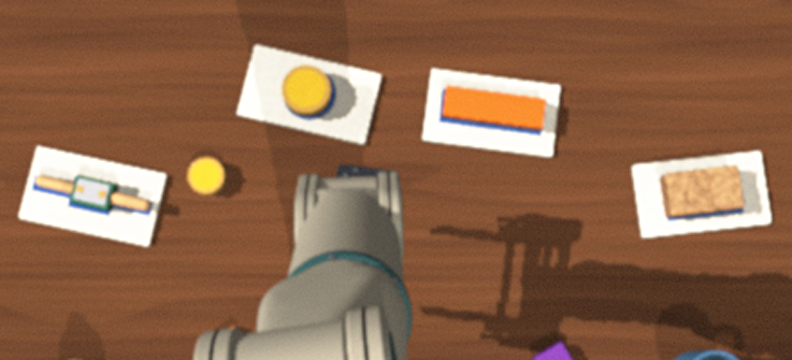

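Tin and stone are within 3 mm. The block's region includes its side face, which corrects to about 5 mm off. The shave could be about 8 mm off, so I'll measure that better.

```bash
python3 - <<'E'
from h import *
for c,uv in(("top",(141,228)),("scene",(503,302))):
    for n,z in(("shave_center",.021),("shave_outline",.008),("block_center",.025),("block_outline",.008)):
        g=get_image(c)
        for d in tip_of(c,n)[:2]: print(c,n,(back(g,d["uv"],z)*1000).round(1),round(d["confidence"],2))
g=get_image("top");a=g["img"][205:250,100:184];s=get_image("scene");b=s["img"][270:335,450:560]
cv2.imwrite("pics/z8.png",np.vstack([cv2.resize(a,(690,370),interpolation=2)[:250] if 0 else cv2.resize(a,(560,300),interpolation=2),cv2.resize(b,(560,300),interpolation=2)]))
# expected outlines of shave body top (z .034) for centre at target
R=Ro.from_euler("z",77.7,degrees=True).as_matrix()
for cam,gg in(("top",g),("scene",s)):
    X=np.array([520,389,0])/1000+(R@np.array([[-75,0,26],[75,0,26],[-25,-18,34],[25,18,34],[-25,18,34],[25,-18,34]]).T/1000).T
    q=X@np.array(gg["R"]).T+np.array(gg["t"]);u=q[:,:2]/q[:,2:]*gg["fx"]+[gg["cx"],gg["cy"]]
    o=((100,205,560/84,300/45) if cam=="top" else (450,270,560/110,300/65))
    print(cam,((u-o[:2])*o[2:]).round())
E
```

```text
top shave_center [[522.6 387.3]] 0.67
top shave_outline [[522.7 388.5]] 0.78
top block_center [[ 527.9 -395.5]] 0.64
top block_outline [[ 525.8 -402.2]] 0.74
scene shave_center [[518.1 390.5]] 0.94
scene shave_center [[664.7 118.6]] 0.59
scene shave_outline [[518. 390.]] 0.85
scene block_center [[ 526.8 -397.5]] 0.7
scene block_center [[ 544.3 -394.7]] 0.23
scene block_outline [[ 531.1 -397.2]] 0.8
top [[471. 195.]
 [ 44. 100.]
 [336. 109.]
 [166. 179.]
 [309. 211.]
 [193.  77.]]
scene [[ 97.  63.]
 [474. 184.]
 [214. 119.]
 [358. 103.]
 [234.  63.]
 [342. 160.]]
```

View pics/z8.png

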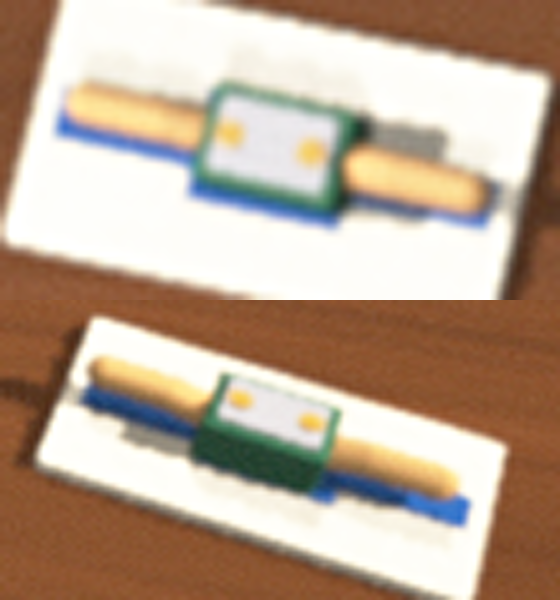

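In the zoomed crops the shave's handle ends are about 6 mm toward −y of where a centred shave would show them. It is parallel to the bar and flat. The block is about 5 mm off. All four are inside the 12 mm limit and the gripper is clear, so I'm handing in.

```bash
python3 -c "
from station import *
print(observe()['position'],observe()['time']); print(finish_job())"
```

```text
[0.43708978 0.03837012 0.28139197] 26.7167
the job is handed in; nothing more can be done
None
```

All four tools are flat on their own boards, released and the right side up. I handed the job in at 26.7 s with the gripper clear of everything.

| Tool | Distance from outline middle (limit 12 mm) | Turn relative to outline |
|---|---|---|
| Stone | about 1 mm | within 1° |
| Tin | about 3 mm | does not matter |
| Block | about 5 mm | within 1° |
| Shave | about 6 mm toward −y | parallel to the bar, by the handle line |

- **Shave:** the checks disagreed. The trained networks put its centre 1–2 mm from the outline, the handle ends in the zoomed crops gave about 6 mm, and the raw network region gave about 8 mm in position and 6° in angle. All of these are inside the limits.
- **Block:** the raw region read 9 mm off because it includes the visible side face. Correcting for that gives about 5 mm. In the network checks, the top camera gave about 7 mm and the scene camera about 4 mm.
- **Glue bottle and mug:** in the full scene picture taken while the stone was being placed, both were standing where they started. I did not measure them again at the end.

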